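Close off a nail batch: shut the chute gate, click the count key

TASK

This batch of slate nails is run off: push the chute's sliding gate fully shut, until its spring catch clicks up behind it, and then close the count by pressing the round dome key on the counter box just until it clicks under you, no further, and let it come back up. Do not press the long bar key beside it, and leave the loose things on the bench where they lie.

Things in the scene. Friction and masses are not known exactly. Their poses are not given: they have to be found in the camera images.
- chute: Fixed nail chute: L-shaped wooden base 18 mm thick, steel hopper (x 20 to 150, y 90 to 205, top 190 mm high), sloping trough to the gate. Origin: on the bench below the shut gate's tab. x: the way the gate closes, between two low rails; y: from gate to hopper; z up. Base x -110 to 160, y -43 to 203 (from y 50 on only x 10 to 160). All but the hopper is below 140; behind the tab (-x) under 45 mm.
- gate_tab (a point): Centre of the push face of the gate's upright tab, 100 mm above the bench; axes as the chute's. The tab is an aluminium plate 64 mm wide (y), 6 mm thick (x), from 61 to 136 mm above the bench, its push face looking to the chute's -x. The 4 mm thick gate blade runs on from its other side along +x. Push the face along +x with shut fingers or anything blunt.
- gate (a joint): Sliding gate: how far it is open, m; 0 = home at its stop, at most 0.070; starts 0.042 to 0.065. About 4 N slides it; from about 0.037 on its foot also presses the spring catch down and the push grows to about 8 N. At about 0.005 the catch springs up behind the foot; then the gate has a few mm of play and cannot slide back.
- gate_catch (a joint): Spring catch: steel tongue 34 x 14 mm between the rails under the gate's track, hinged at its -x end. Value in rad: 0 = up, in the way of the gate's foot; up to 0.38 pressed down. The foot rides over it and presses it down; it springs back to 0 behind the foot once this has passed.
- counter: Counter box, fixed to the bench, left or right of the chute: grey plastic, 130 mm (its x) x 170 mm (its y), 50 mm high, with two pale keys standing out of its top: the round dome key at x -15, y +40 mm and the long bar key at x -5, y -45 mm. Origin: centre of its underside, z up.
- dome_top (a point): Centre of the top of the round dome key (50 mm in diameter, its top 16 mm above the box's top, 66 mm above the bench, when not pressed). Moves down with the key.
- dome_key (a joint): Travel of the dome key, m, downwards: 0 = up, stop at 0.012. A snap dome: the push rises from 1 N to a peak of about 8 N at 0.0025, drops (the click) to about 2 N at 0.007, then rises steeply, about 6 N at 0.009 and 13 N at 0.010. It counts as clicked from 0.004 on and as pressed too far beyond 0.010. It springs back up when let go.
- bar_top (a point): Centre of the top of the long bar key (85 mm along the box's x, 28 mm wide, its top 12 mm above the box's top), which must not be pressed. Its edge is 46 mm from that of the dome key.
- bar_key (a joint): Travel of the bar key, m, downwards: 0 = up, stop at 0.008; a plain spring.
- nail_tray: Open steel tray 120 x 85 x 32 mm with nails, below the chute's mouth. Origin: centre of its underside. Leave it.
- pencil: Flat carpenter's pencil, 12 x 175 x 8 mm, lying on the robot's side of the counter box. Origin: centre of its underside. Leave it.
- slate: Roofing slate 100 x 170 x 8 mm lying beyond the counter box. Origin: centre of its underside. Leave it.
- spray_can: Steel can, 62 mm wide, 190 mm high, standing at the right. Origin: centre of its underside. Leave it.
- canister: Bottle-shaped canister, 66 mm wide, 170 mm high, standing at the left. Origin: centre of its underside. Leave it.
- hammer: Hammer, 260 mm long, lying at the right. Origin near its middle. Leave it.
- tape_measure: Tape measure, a black block 70 x 65 x 38 mm, lying near the robot. Origin: centre of its underside. Leave it.

How it is judged (in metres and radians):
On the way, in this order (a step that is already met when the one before it is completed fails the run):
1. the gate is pushed shut and its catch has sprung up behind it (value of joint gate below 0.01 m and value of joint gate_catch below 0.1 rad), for 0.2 s.
2. the round dome key is pressed past its click (value of joint dome_key above 0.004 m), for 0.05 s.
At the end, for the whole second after the job is handed in: The gate is less than 10 mm from its stop with the catch up behind it (under 0.10 rad), and the dome key, having been pressed past its click, is up again (under 2 mm), as is the bar key (all of step 1 and value of joint each of dome_key, bar_key below 0.002 m); the robot touches nothing.
It fails at once if the dome key is pressed more than 10 mm, well past its click (value of joint dome_key above 0.01 m).
It fails at once if the dome key is clicked while the gate is still open (value of joint dome_key above 0.004 m and value of joint gate above 0.012 m).
It fails at once if the bar key is pressed (3 mm or more) (value of joint bar_key above 0.003 m).
It fails at once if a loose thing on the bench is shoved more than 30 mm (distance of any of nail_tray, pencil, slate, spray_can, canister, hammer, tape_measure from where it was at the start of the episode above 0.03 m).
It also fails if it takes over 58 s, if anything falls off the work surface, if the arm or the gripper's body presses on something with over 40 N, if the wrist force passes 120 N, or if a joint passes its speed limit or range.

ROBOT

A 7-joint arm with a two-finger parallel gripper is mounted at the origin on the work surface. World frame = base frame: x ahead of the robot, y to its left, z up, the work surface at z = 0. Lengths are in mm, angles in rad, forces in N, time in s.
With the tool pointing down it reaches from about 400 to 850 mm from the base axis. Payload 4.5 kg.
Tool frame: the origin (TCP) lies at the very end of the fingers, on their centre line; the grasp point (between the pads) lies grip_depth behind it (grip_depth is the distance from the TCP to the grasp point, in mm); y points along the fingers, x is the direction in which the jaws open and shut, and the axes are right-handed (so a half turn about y gives the same grasp; the last joint's range is limited). The gripper opens to 85 mm and grips with 20 to 120 N. Pads are 22 mm wide; open, the fingers measure 114 mm over their backs; the gripper's body (76 mm by 85 mm) begins 54 mm behind the grasp point. The pads swing forward as they close: fully open they stand 13 mm farther back than shut.
Start: joints at [1.204, 0.689, -0.195, 1.565, 0.157, 0.902, -0.215], TCP at [243.878, -575.481, 231.317] pointing down, gripper open.
Joint ranges: [-3.01, 3.01], [-0.46, 2.08], [-1.47, 1.51], [0.13, 2.56], [-1, 4.14], [0.04, 2.09], [-2.66, 2.66]. Speed limits (rad/s): [2.57, 2.57, 3.14, 3.14, 3.14, 3.14, 3.14].

INTERFACE

Orientations are given as a unit quaternion [w, x, y, z].
In Python, from bench import * gives the robot as it stands. The module is installed in compiled form; this text tells all that it offers.
- The arm moves only by the shell command python3 -m inch 'ROWS' [OPENING] [FORCE]. ROWS is a JSON object of lists of equal length, an entry for each row: "translation": the shift along the tool's x, y, z in cm, a list of three; "turn": the turn, a rotation vector about the tool's x, y, z in rad, a list of three. A call has 1 to 8 rows; each row is the pose to reach, as a shift and turn from the pose commanded when the call began, along the tool's axes at that moment; what a row does not reach only later rows make up. A row lasts 1/12 s, in which the tool goes at most 41.7 mm and 7.16 degrees, less where a joint would pass 70% of its speed; a pose out of reach is approached as far as the arm can. A call with a gripper value outside its range is refused whole. OPENING is the opening in per cent of the stroke, from 0 (shut) to 100 (fully open), set as the call begins (- or left out, the last holds). The fingers move at their own pace and stop on an object; FORCE is the grip in N (left out, the last holds). Time passes only in rows, so rows that repeat a pose let the fingers close. It gives the time, the measured TCP pose, the force and the opening at its end, in the units of the state.
- get_state(): the state, without advancing time (a new reading comes with each control period).
- get_image(name): name is "side" or "top" or "wrist"; returns a dict with "color" (420x560x3 uint8, blue, green, red), "fx", "fy", "cx", "cy" (pixels), "k1" (the pictures are not rectified: a ray, as slopes to the right and down, at radius r is drawn at 1 + k1 r^2 times it, then the intrinsics apply), "world_to_cam" (4x4, takes a point from world to camera coordinates); the wrist camera has in their place "hand_eye" (4x4, takes a point from camera to tool coordinates, whose origin is the TCP and whose axes are the tool frame's). Camera axes: x right, y up, looking along -z (the intrinsics and any distortion apply to the point x, -y, -z); pixel columns grow to the right and rows downward; lengths in mm; the calibration is good to about 2 mm. A picture is of the moment at which its call begins: read the wrist's pose just before it. There is no depth.
- finish_job(): hands the job in, once; it reports no verdict.
The state is a dict: "time_s": time; "joint_pos": joint angles; "joint_velocities": joint speeds; "tau": joint torques, N m; "tool_pos": TCP position; "tcp_rot": TCP orientation; "force": force on the tool from outside, world axes, zero at the start; "wrist_torque": the same for the moment, N m; "opening": finger opening in mm.
Only numpy, scipy, OpenCV 4.12 (cv2) and the standard library are available. Lean on these libraries where they do the work, as an engineer would, in place of code of your own. Each camera call takes 0.05 s, during which the arm holds its last target. There are 200 camera calls.

## Working session

There is one attempt and no reset: what is moved stays moved. The work goes in short steps, Python scripts to look and compute and a shell command to move; the robot and the scene stay as the last step left them, time stands still between calls to the robot, and variables do not carry over. Pictures are saved under pics/ and viewed, about 8 in all and at most 12, crops included, and the job is handed in when it is done.

```bash
mkdir -p pics; cat > h.py <<'E'
from bench import *
import numpy as np, cv2
from scipy.spatial.transform import Rotation as R
def rot(q): return R.from_quat([q[1],q[2],q[3],q[0]]).as_matrix()
def cam(name):
    s=get_state(); im=get_image(name)
    if name=="wrist":
        T=np.eye(4);T[:3,:3]=rot(s["tcp_rot"]);T[:3,3]=s["tool_pos"]
        C=T@np.array(im["hand_eye"])
    else: C=np.linalg.inv(np.array(im["world_to_cam"]))
    im["C"]=C
    return im
def ray(im,u,v):
    K=np.array([[im["fx"],0,im["cx"]],[0,im["fy"],im["cy"]],[0,0,1.]])
    p=cv2.undistortPoints(np.array([[[u,v]]],float),K,np.array([im["k1"],0,0,0.]))[0,0]
    # iterate exact
    x=np.array([(u-im["cx"])/im["fx"],(v-im["cy"])/im["fy"]]);y=x.copy()
    for _ in range(30): y=x/(1+im["k1"]*(y@y))
    d=im["C"][:3,:3]@np.array([y[0],-y[1],-1]); return im["C"][:3,3],d
def onz(im,u,v,z):
    o,d=ray(im,u,v); return o+d*(z-o[2])/d[2]
def proj(im,P):
    p=np.linalg.inv(im["C"])@np.append(P,1); a=np.array([p[0],-p[1]])/-p[2]
    a=a*(1+im["k1"]*(a@a)); return a[0]*im["fx"]+im["cx"],a[1]*im["fy"]+im["cy"]
def save(im,f): 
    cv2.imwrite(f"pics/{f}.png",im["color"])
    import pickle; pickle.dump(im,open(f"pics/{f}.pkl","wb"))
def load(f):
    import pickle; return pickle.load(open(f"pics/{f}.pkl","rb"))
E
python3 - <<'E'
from h import *
s=get_state(); print({k:np.round(s[k],3) for k in s})
print(np.round(rot(s["tcp_rot"]),3))
for n in("top","side"):
    im=cam(n); save(im,n); print(n,np.round(im["C"],2),im["k1"],im["fx"])
E
```

```text
{'time_s': np.float64(0.0), 'joint_pos': array([ 1.204,  0.69 , -0.194,  1.566,  0.157,  0.902, -0.215]), 'joint_velocities': array([ 0.001, -0.002, -0.   ,  0.001, -0.002,  0.   , -0.   ]), 'tau': array([-0.0000e+00, -5.3961e+01, -1.2660e+00, -1.5854e+01,  9.0000e-03,
        1.0000e-02, -0.0000e+00]), 'tool_pos': array([ 243.529, -574.897,  230.465]), 'tcp_rot': array([ 0.59 , -0.589,  0.391, -0.39 ]), 'force': array([-0.814, -0.34 ,  1.209]), 'wrist_torque': array([ 0.047,  0.006, -0.011]), 'opening': np.float64(85.678)}
[[ 0.39  -0.001  0.921]
 [-0.921  0.002  0.39 ]
 [-0.002 -1.    -0.   ]]
top [[-1.00000e-02  1.00000e+00 -9.00000e-02  4.10620e+02]
 [-1.00000e+00 -2.00000e-02 -1.00000e-02  5.36300e+01]
 [-1.00000e-02  9.00000e-02  1.00000e+00  1.47351e+03]
 [ 0.00000e+00  0.00000e+00  0.00000e+00  1.00000e+00]] -0.005576448255261944 432.69099814505444
side [[-8.2000e-01  4.1000e-01 -4.1000e-01 -1.8190e+01]
 [-5.8000e-01 -5.8000e-01  5.8000e-01  7.7918e+02]
 [ 0.0000e+00  7.0000e-01  7.1000e-01  9.9953e+02]
 [ 0.0000e+00  0.0000e+00  0.0000e+00  1.0000e+00]] 0.03528991826143897 396.6173755668616
```

View pics/top.png

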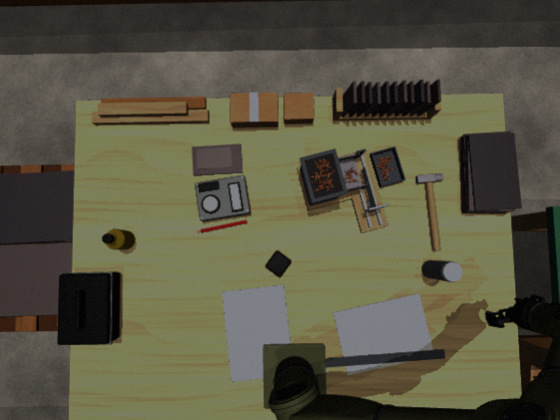

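View pics/side.png

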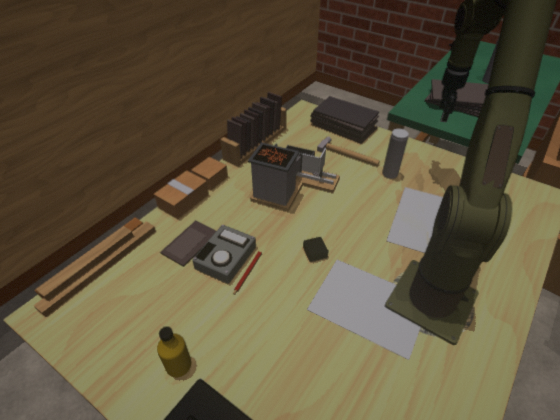

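Top view: chute at about (350,190), with its gate tab near (372,209). The counter box is at (222,199), its dome at (210,204) and its bar at (236,197). I'll crop in closer.

```bash
python3 - <<'E'
from h import *
t=load("top")["color"][135:240,295:410]; s=load("side")["color"][130:215,235:350]
t=cv2.resize(t,None,fx=3.4,fy=3.4,interpolation=cv2.INTER_CUBIC); s=cv2.resize(s,None,fx=3.4,fy=3.4,interpolation=cv2.INTER_CUBIC)
h=max(len(t),len(s)); p=lambda a:np.vstack([a,np.zeros((h-len(a),a.shape[1],3),np.uint8)])
o=np.hstack([p(t),p(s)]); o=np.clip(o*1.5,0,255).astype(np.uint8); cv2.imwrite("pics/crop1.png",o); print(o.shape)
im=load("top")
# counter: grey box & pale keys
for n,u,v,z in[("dome",210,204,66),("bar",236,197,62),("tab",372,209,136),("basecorner",385,227,18)]: print(n,onz(im,u,v,z).round())
E
```

```text
(357, 782, 3)
dome [568. 267.  66.]
bar [590. 182.  62.]
tab [ 537. -247.  136.]
basecorner [ 486. -315.   18.]
```

View pics/crop1.png

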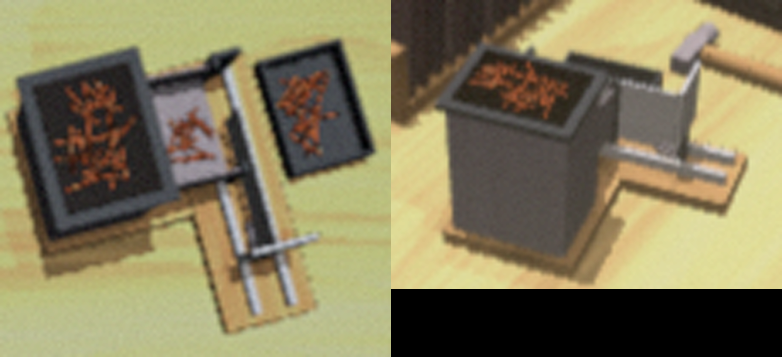

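Crop: the tab's top edge runs from (240,253) to (317,237), the base's near corners are (227,333) and (315,305), and the rails run up-left. I'll compute the chute frame from these.

```bash
python3 - <<'E'
from h import *
im=load("top")
f=lambda u,v,z: onz(im,295+(u+.5)/3.4-.5,135+(v+.5)/3.4-.5,z)
a,b=f(240,253,136),f(317,237,136); print("tab",a,b,(a+b)/2,np.linalg.norm(a-b),np.degrees(np.arctan2(*(a-b)[1::-1])))
c,d=f(227,333,18),f(315,305,18); print("base",c,d,np.linalg.norm(c-d),np.degrees(np.arctan2(*(c-d)[1::-1])))
h=[f(*p,190) for p in[(18,80),(135,48),(178,190),(57,235)]]
for i in range(4):
  e=h[i]-h[(i+1)%4]; print("hop",h[i].round(),np.linalg.norm(e).round(),np.degrees(np.arctan2(e[1],e[0])).round(1))
# base corners are chute (-110,50) and (-110,-43)
g=im["color"][170:225,185:260].astype(int); m=(g.min(2)>120).astype(np.uint8)
n,l,st,ce=cv2.connectedComponentsWithStats(m)
for i in range(1,n): 
  if st[i,4]>15: print(st[i],ce[i]+[185,170])
E
```

```text
tab [ 536.80314044 -225.72089056  136.        ] [ 550.39617073 -296.45267768  136.        ] [ 543.59965559 -261.08678412  136.        ] 72.02607986875171 100.87831178402074
base [ 468.72716644 -234.90663674   18.        ] [ 495.10978637 -322.81904739   18.        ] 91.78580816893091 106.70456365593049
hop [689. -23. 190.] 108.0 104.6
hop [ 716. -128.  190.] 132.0 15.1
hop [ 588. -162.  190.] 114.0 -70.4
hop [550. -55. 190.] 142.0 -167.2
[ 45  15  11  24 159] [234.93710692 196.37106918]
[ 19  27  13  13 129] [209.86046512 203.28682171]
```

```bash
python3 -m inch '{"translation":[[0,-4,0],[-4,-4,8],[-8,-4,16],[-12,-4,24],[-17.4,-4,34.5],[-17.4,-4,34.5],[-17.4,-4,34.5],[-17.4,-4,34.5]],"turn":[[0,0,0],[0,0,0],[0,0.06,0],[0,0.13,0],[0,0.13,0],[0,0.13,0],[0,0.13,0],[0,0.13,0]]}' 0 60
python3 -m inch '{"translation":[[0,0,0],[0,0,0],[0,0,0],[0,0,0]],"turn":[[0,0,0],[0,0,0],[0,0,0],[0,0,0]]}'
python3 - <<'E'
from h import *
s=get_state();print(s["tool_pos"].round(1),rot(s["tcp_rot"]).round(3),s["opening"])
im=cam("wrist"); save(im,"w1"); print(im["C"].round(2))
for P in[(543,-261,136),(589,-253,18),(557,205,50)]: print(proj(im,P))
E
```

```text
time_s: 0.77
tool_pos: [433.2, -351.2, 271.1]
tcp_rot: [-0.563, 0.563, -0.428, 0.428]
force: [0.1, 0.2, -0.3]
opening: 0.0
time_s: 1.1
tool_pos: [431.0, -354.5, 271.0]
tcp_rot: [-0.562, 0.563, -0.429, 0.428]
force: [-0.0, 0.5, 0.4]
opening: 0.0
[ 431.  -354.5  271. ] [[ 0.265 -0.001  0.964]
 [-0.964 -0.001  0.265]
 [ 0.    -1.    -0.002]] 0.01367148986781901
[[ 2.6000e-01  9.3000e-01  2.7000e-01  5.0036e+02]
 [-9.6000e-01  2.5000e-01  8.0000e-02 -3.3499e+02]
 [ 0.0000e+00 -2.8000e-01  9.6000e-01  4.1287e+02]
 [ 0.0000e+00  0.0000e+00  0.0000e+00  1.0000e+00]]
(np.float64(194.9819684114134), np.float64(23.929356556630495))
(np.float64(222.91400539219666), np.float64(2.2129157790376723))
(np.float64(-178.39903056572263), np.float64(-53.060717449219794))
```

View pics/w1.png

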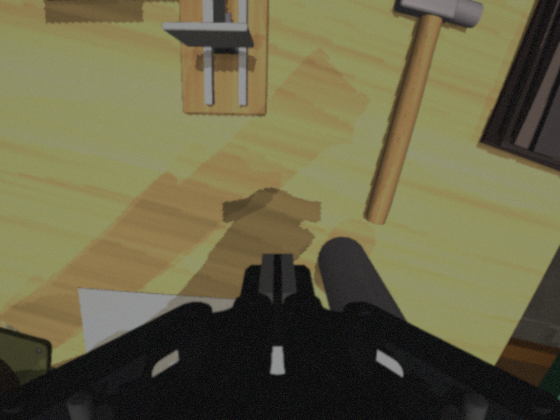

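The wrist view shows the base's near edge from (182,114) to (267,115) and the tab's top edge from (163,27) to (252,27). The image columns run parallel to the rails, so the yaw is right.

```bash
python3 - <<'E'
from h import *
im=load("w1"); O=None
c,d=onz(im,182,114,18),onz(im,267,115,18); a,b=onz(im,163,27,136),onz(im,252,24,136)
print(c,d,np.linalg.norm(c-d),a,b,np.linalg.norm(a-b))
th=np.arctan2(*(c-d)[1::-1])-np.pi/2; print("yaw",np.degrees(th))
x=np.array([np.cos(th),np.sin(th),0]);y=np.array([-x[1],x[0],0])
O=(c+110*x-50*y+d+110*x+43*y)/2; print("O",O); m=(a+b)/2-O; print("tab in chute",m@x,m@y)
s=get_state();RR=rot(s["tcp_rot"])
for n,X,Z in[("pre",-115,200),("pre",-115,85)]:
  t=O+x*X;t[2]=Z; print(n,t,(RR.T@(t-s["tool_pos"])/10).round(2))
E
```

```text
[ 467.14008035 -234.94617488   18.        ] [ 490.63967509 -326.47094539   18.        ] 94.49346310934747 [ 535.05331029 -238.39623674  136.        ] [ 553.66151164 -301.57843853  136.        ] 65.86543691787288
yaw 14.400016317315016
O [ 586.30443322 -256.74268302   18.        ]
tab in chute -43.92299176453616 -2.3967366903362066
pre [ 474.91737784 -285.34205177  200.        ] [-5.53  7.1   6.07]
pre [ 474.91737784 -285.34205177   85.        ] [-5.53 18.6   6.09]
```

```bash
python3 -m inch '{"translation":[[-1.5,4,1.5],[-3,7,3],[-5.5,10,6],[-5.5,14,6],[-5.5,18.6,6],[-5.5,18.6,6],[-5.5,18.6,6],[-5.5,18.6,6]],"turn":[[0,0,0],[0,0,0],[0,0,0],[0,0,0],[0,0,0],[0,0,0],[0,0,0],[0,0,0]]}'
python3 -m inch '{"translation":[[0,0,1],[0,0,2],[0,0,3],[0,0,4],[0,0,4.5],[0,0,5],[0,0,5.5],[0,0,6]],"turn":[[0,0,0],[0,0,0],[0,0,0],[0,0,0],[0,0,0],[0,0,0],[0,0,0],[0,0,0]]}'
python3 -m inch '{"translation":[[0,0,0.3],[0,0,0.6],[0,0,0.9],[0,0,1.2],[0,0,1.5],[0,0,1.8],[0,0,2.1],[0,0,2.4]],"turn":[[0,0,0],[0,0,0],[0,0,0],[0,0,0],[0,0,0],[0,0,0],[0,0,0],[0,0,0]]}'
```

```text
time_s: 1.82
tool_pos: [475.4, -285.8, 86.3]
tcp_rot: [-0.562, 0.563, -0.428, 0.429]
force: [0.5, 0.6, 0.5]
opening: 0.2
time_s: 2.48
tool_pos: [531.7, -268.6, 85.0]
tcp_rot: [-0.562, 0.564, -0.429, 0.427]
force: [-3.6, -1.4, 1.7]
opening: 0.1
time_s: 3.15
tool_pos: [552.1, -263.6, 84.7]
tcp_rot: [-0.56, 0.564, -0.431, 0.427]
force: [-8.6, -3.0, 3.1]
opening: 0.0
```

```bash
python3 -m inch '{"translation":[[0,0,0.25],[0,0,0.5],[0,0,0.75],[0,0,1],[0,0,1.2],[0,0,1.4],[0,0,1.5]],"turn":[[0,0,0],[0,0,0],[0,0,0],[0,0,0],[0,0,0],[0,0,0],[0,0,0]]}'
python3 -m inch '{"translation":[[0,0,0.2],[0,0,0.4],[0,0,0.5]],"turn":[[0,0,0],[0,0,0],[0,0,0]]}'
python3 -m inch '{"translation":[[0,0,0.15],[0,0,0.3],[0,0,0.3]],"turn":[[0,0,0],[0,0,0],[0,0,0]]}'
```

```text
time_s: 3.73
tool_pos: [568.6, -258.5, 85.0]
tcp_rot: [-0.561, 0.564, -0.43, 0.427]
force: [-9.1, -3.0, 4.2]
opening: 0.0
time_s: 3.98
tool_pos: [568.5, -258.6, 84.7]
tcp_rot: [-0.559, 0.565, -0.433, 0.426]
force: [-17.3, -4.0, 10.3]
opening: 0.0
time_s: 4.23
tool_pos: [568.5, -259.3, 83.9]
tcp_rot: [-0.557, 0.566, -0.435, 0.425]
force: [-19.2, -7.1, 5.9]
opening: 0.1
```

```bash
python3 -m inch '{"translation":[[0,0,-0.5],[0,0,-1],[0,0,-2],[0,0,-4],[0,0,-7],[0,-4,-9],[0,-8,-11],[0,-12,-12]],"turn":[[0,0,0],[0,0,0],[0,0,0],[0,0,0],[0,0,0],[0,0,0],[0,0,0],[0,0,0]]}'
python3 - <<'E'
from h import *
s=get_state();print(s["tool_pos"].round(1),s["force"].round(1))
im=cam("wrist");save(im,"w2"); t=cam("top");save(t,"top2")
w=im["color"][0:300,100:400]; w=cv2.resize(w,(440,440),interpolation=cv2.INTER_CUBIC)
t=cv2.resize(t["color"][135:240,295:395],(360,378),interpolation=cv2.INTER_CUBIC); t=np.vstack([t,np.zeros((62,360,3),np.uint8)])
cv2.imwrite("pics/v2.png",np.clip(np.hstack([w,t])*1.6,0,255).astype(np.uint8))
E
```

```text
time_s: 4.9
tool_pos: [462.7, -286.8, 200.6]
tcp_rot: [-0.563, 0.563, -0.429, 0.427]
force: [-0.6, -0.3, 0.0]
opening: 0.0
[ 462.7 -286.8  200.6] [-0.6 -0.3  0. ]
```

View pics/v2.png

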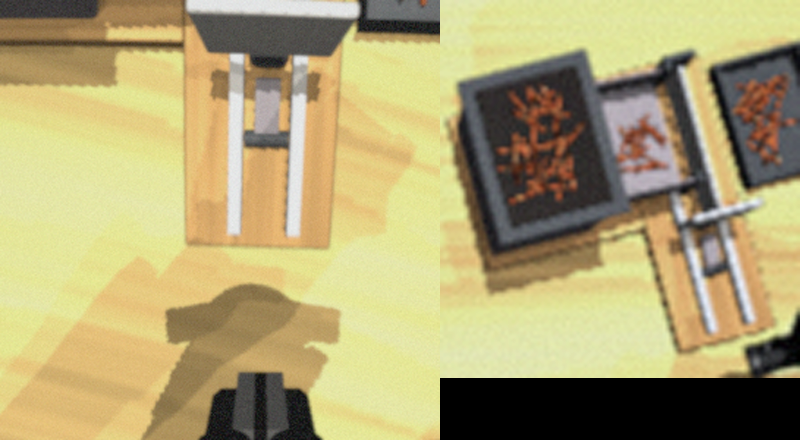

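Wrist view: the gate is shut, and its dark foot at (268,60) has moved off the light catch tongue at (267,78–132). I'll check how far the tab moved and measure the counter.

```bash
python3 - <<'E'
from h import *
im=load("w2"); x=np.array([np.cos(.2600),np.sin(.2600),0]); 
k=300/440
a,b=onz(im,100+188*k,11*k,136),onz(im,100+357*k,14*k,136); c,d=onz(im,100+186*k,243*k,18),onz(im,100+330*k,247*k,18)
print("tab - base edge",((a+b)/2-(c+d)/2)@x-110)
im=load("w1");a,b=onz(im,163,27,136),onz(im,252,24,136); c,d=onz(im,182,114,18),onz(im,267,115,18)
print("before",((a+b)/2-(c+d)/2)@x-110)
im=load("w2")
for v in(60,66,78,132): print(v,(onz(im,100+267*k,v*k,30)-(onz(im,100+186*k,243*k,18)+onz(im,100+330*k,247*k,18))/2)@x-110)
t=load("top2")
for n,u,v,z in[("dome",209.86,203.29,66),("bar",234.94,196.37,62)]: print(n,onz(t,u,v,z))
si=load("side"); g=si["color"][225:285,190:260].astype(int); m=(g.min(2)>110).astype(np.uint8)
n,l,st,ce=cv2.connectedComponentsWithStats(m)
for i in range(1,n):
  if st[i,4]>15: print(st[i],ce[i]+[190,225],onz(si,*(ce[i]+[190,225]),64))
E
```

```text
tab - base edge -3.4826359825305246
before -43.97661418228948
60 -1.547704903317623
66 -4.758127691763434
78 -11.219104264881665
132 -41.01424854207062
dome [570.20547546 267.25388332  66.        ]
bar [592.26574244 185.26654693  62.        ]
[ 31   5  25  14 164] [233.01829268 236.24390244] [591.11729802 187.03960218  64.        ]
[ 24  26  15  12 141] [220.60283688 256.19858156] [569.27217206 270.14430882  64.        ]
```

Gate moved about 41 mm to its stop (19 N with no motion). The top and side views agree on the dome at about (570,268). Moving above it now.

```bash
python3 -m inch '{"translation":[[-2,-2,0],[-5,-3,2],[-9,-3,4],[-13,-3,6],[-16,-3,8],[-19,-3,9.5],[-22,-3,11],[-25,-3,12.5]],"turn":[[0,0,0],[0,0,0],[0,0,0],[0,0,0],[0,0,0],[0,0,0],[0,0,0],[0,0,0]]}'
python3 -m inch '{"translation":[[-3,0,1.5],[-6,0,3],[-9,0,4.5],[-12,0,6],[-15,0,7.5],[-18,0,9],[-21,0,10],[-21,0,10]],"turn":[[0,0,0],[0,0,0],[0,0,0],[0,0,0],[0,0,0],[0,0,0],[0,0,0],[0,0,0]]}'
python3 - <<'E'
from h import *
s=get_state();print(s["tool_pos"].round(1),s["joint_pos"].round(2),(rot(s["tcp_rot"]).T@(np.array([570,268.,130])-s["tool_pos"])/10).round(2))
im=cam("wrist");save(im,"w3");print(proj(im,(570,268,66)))
E
```

```text
time_s: 5.67
tool_pos: [519.1, -9.3, 230.1]
tcp_rot: [0.564, -0.563, 0.427, -0.427]
force: [0.3, -0.0, -0.1]
opening: -0.1
time_s: 6.33
tool_pos: [557.4, 228.2, 230.0]
tcp_rot: [0.569, -0.562, 0.426, -0.423]
force: [-0.0, 2.2, 0.1]
opening: 0.3
[557.4 228.2 230. ] [-0.41  0.65 -0.09  1.65  0.06  0.84 -1.81] [-3.38 10.04  2.28]
(np.float64(240.0695379562911), np.float64(166.1641825961999))
```

View pics/w3.png

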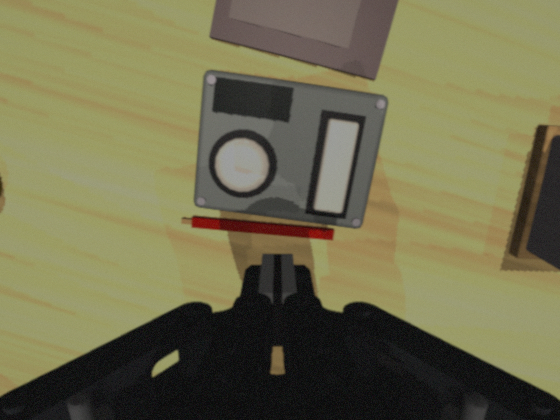

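The wrist view puts the dome at (242,164), against a projected (240,166), so they agree. Moving over it and descending to about 80 mm.

```bash
python3 -m inch '{"translation":[[-2,0,1.2],[-3.4,3,2.3],[-3.4,6,2.3],[-3.4,9,2.3],[-3.4,12,2.3],[-3.4,14,2.3],[-3.4,15.2,2.3],[-3.4,15.2,2.3]],"turn":[[0,0,0],[0,0,0],[0,0,0],[0,0,0],[0,0,0],[0,0,0],[0,0,0],[0,0,0]]}'
python3 -m inch '{"translation":[[0,0,0],[0,0,0]],"turn":[[0,0,0],[0,0,0]]}'
```

```text
time_s: 7.05
tool_pos: [569.8, 254.4, 75.3]
tcp_rot: [-0.562, 0.564, -0.429, 0.427]
force: [-0.8, -0.4, -0.2]
opening: 0.1
time_s: 7.22
tool_pos: [572.6, 255.7, 79.5]
tcp_rot: [0.564, -0.562, 0.428, -0.428]
force: [-0.3, 0.2, 0.1]
opening: -0.1
```

```bash
python3 -m inch '{"translation":[[-0.6,0,0],[-1.2,0,0.1],[-1.2,0,0.1],[-1.2,0,0.1],[-1.2,0,0.1]],"turn":[[0,0,0],[0,0,0],[0,0,0],[0,0,0],[0,0,0]]}'
python3 -m inch '{"translation":[[0,0.4,0],[0,0.7,0],[0,0.7,0],[0,0.7,0]],"turn":[[0,0,0],[0,0,0],[0,0,0],[0,0,0]]}'
python3 -m inch '{"translation":[[0,0.2,0],[0,0.3,0],[0,0.3,0]],"turn":[[0,0,0],[0,0,0],[0,0,0]]}'
```

```text
time_s: 7.63
tool_pos: [569.2, 267.4, 78.3]
tcp_rot: [0.563, -0.563, 0.428, -0.428]
force: [1.0, -0.1, -0.1]
opening: -0.3
time_s: 7.97
tool_pos: [568.9, 266.7, 70.4]
tcp_rot: [-0.563, 0.563, -0.428, 0.428]
force: [-0.3, -0.2, 0.3]
opening: 0.3
time_s: 8.22
tool_pos: [569.0, 267.0, 67.6]
tcp_rot: [-0.563, 0.563, -0.428, 0.428]
force: [-0.2, -0.3, -0.5]
opening: 0.1
```

```bash
python3 -m inch '{"translation":[[0,0.1,0],[0,0.2,0],[0,0.2,0],[0,0.2,0]],"turn":[[0,0,0],[0,0,0],[0,0,0],[0,0,0]]}'
python3 -m inch '{"translation":[[0,0.1,0],[0,0.1,0],[0,0.1,0]],"turn":[[0,0,0],[0,0,0],[0,0,0]]}'
python3 -m inch '{"translation":[[0,0.1,0],[0,0.1,0],[0,0.1,0]],"turn":[[0,0,0],[0,0,0],[0,0,0]]}'
```

```text
time_s: 8.55
tool_pos: [569.2, 267.1, 66.1]
tcp_rot: [0.563, -0.563, 0.428, -0.428]
force: [-0.3, 0.0, 3.1]
opening: 0.4
time_s: 8.8
tool_pos: [569.2, 267.1, 65.4]
tcp_rot: [0.563, -0.563, 0.428, -0.428]
force: [-1.9, 0.2, 4.5]
opening: -0.2
time_s: 9.05
tool_pos: [569.2, 267.1, 64.6]
tcp_rot: [0.563, -0.563, 0.428, -0.428]
force: [-0.7, -0.6, 7.6]
opening: 0.3
```

```bash
python3 -m inch '{"translation":[[0,0.1,0],[0,0.1,0],[0,0.1,0]],"turn":[[0,0,0],[0,0,0],[0,0,0]]}'
python3 -m inch '{"translation":[[0,0.1,0],[0,0.1,0],[0,0.1,0]],"turn":[[0,0,0],[0,0,0],[0,0,0]]}'
```

```text
time_s: 9.3
tool_pos: [569.2, 267.2, 63.7]
tcp_rot: [0.563, -0.563, 0.428, -0.428]
force: [-1.7, -2.0, 6.5]
opening: -0.1
time_s: 9.55
tool_pos: [569.2, 267.1, 62.6]
tcp_rot: [0.563, -0.563, 0.428, -0.428]
force: [-2.1, -0.5, 7.0]
opening: 0.3
```

```bash
python3 -m inch '{"translation":[[0,0.1,0],[0,0.1,0],[0,0.1,0]],"turn":[[0,0,0],[0,0,0],[0,0,0]]}'
python3 -m inch '{"translation":[[0,0.1,0],[0,0.1,0],[0,0.1,0]],"turn":[[0,0,0],[0,0,0],[0,0,0]]}'
```

```text
time_s: 9.8
tool_pos: [569.2, 267.1, 61.4]
tcp_rot: [0.563, -0.563, 0.428, -0.428]
force: [-2.0, -0.5, 5.4]
opening: -0.3
time_s: 10.05
tool_pos: [569.2, 267.1, 60.0]
tcp_rot: [0.563, -0.563, 0.428, -0.428]
force: [-1.7, 0.2, 3.3]
opening: 0.0
```

The force peaked near 7.6 N and has dropped to 3.3 N at about 6–7 mm of travel, so the key has clicked. Lifting off.

```bash
python3 -m inch '{"translation":[[0,-0.5,0],[0,-1.5,0],[0,-4,0],[0,-7,0],[0,-10,-3],[0,-13,-7],[0,-16,-10],[0,-16,-12]],"turn":[[0,0,0],[0,0,0],[0,0,0],[0,0,0],[0,0,0],[0,0,0],[0,0,0],[0,0,0]]}'
python3 -m inch '{"translation":[[0,0,0],[0,0,0],[0,0,0],[0,0,0]],"turn":[[0,0,0],[0,0,0],[0,0,0],[0,0,0]]}'
python3 - <<'E'
from h import *
t=cam("top");save(t,"top3")
o=np.clip(cv2.resize(t["color"][130:260,90:460],None,fx=2.16,fy=2.16,interpolation=cv2.INTER_CUBIC)*1.6,0,255).astype(np.uint8)
cv2.imwrite("pics/v3.png",o)
E
```

```text
time_s: 10.72
tool_pos: [453.4, 235.3, 223.9]
tcp_rot: [0.565, -0.561, 0.427, -0.429]
force: [0.2, 0.6, -0.1]
opening: 0.1
time_s: 11.05
tool_pos: [454.4, 235.2, 219.6]
tcp_rot: [0.563, -0.563, 0.428, -0.428]
force: [0.3, -0.3, -0.2]
opening: -0.1
```

View pics/v3.png

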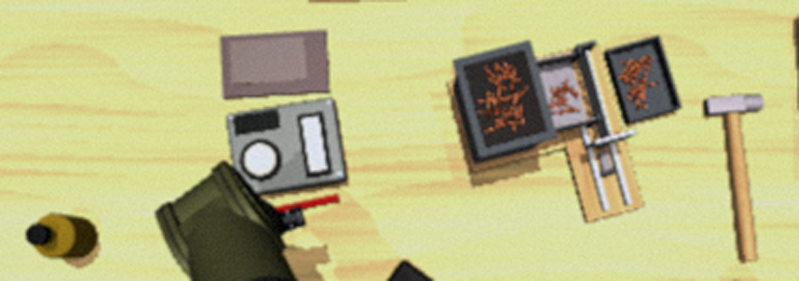

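The top view shows the gate shut at (608,137), the keys clear at (260,160) and (314,143), the loose things in view where they were, and the arm clear at zero force.

```bash
python3 -c "
from bench import *
print(finish_job())"
```

```text
the job is handed in; nothing more can be done
None
```

I shut the gate, clicked the dome key once, and handed the job in after about 11 s of robot time. `finish_job()` gives no verdict, so the outcome below rests on my own measurements.

- **Gate:** I pushed it with shut fingers until it stalled at its stop, at about 19 N with no further motion. The wrist pictures show it moved about 41 mm, with its tab about 3 mm from the chute's origin, which is about where the tab sits when shut. They also show the foot clear of the catch tongue. I judged the catch to be up from that and did not measure its angle.
- **Dome key:** I pressed it in 1 mm steps. The push peaked at about 7.6 N and fell to 3.3 N at about 6–7 mm of travel, so it passed its click and stayed short of the 10 mm limit. I then let it come back up. I had no direct reading of the key's travel.
- **Final check:** The last top view showed the gate still shut and the robot clear of everything at about zero force. I never touched the bar key. The loose things in view looked undisturbed, though the arm hid part of the pencil and the spray can was outside that crop.

No check failed or disagreed. The top, side and wrist views matched to within about 3 mm on the dome's position.

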